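# Set the polariser to 60 degrees and take the reading

### The job

Turn the polariser's graduated ring by its blue post until the scale reads 60 degrees (the second long black line from the red zero line) at the yellow index line. Then take the reading: press the green pad at the free end of the spring contact down onto its stop and let it spring back. Do not touch the dark polariser window, and leave the other things on the mat where they are.

Things in the scene. Friction and masses are not known exactly. Their poses are not given: they have to be found in the camera images.
- polariser: fixed rotary polariser mount, grey base 180 x 170 x 12 mm flat on the mat. Origin on the mat under the ring's vertical turning axis, z up. Its -x points from that axis to the index: a black block with a yellow line across its top, 82 mm from the axis, 41 mm high. At yaw 0 the index faces the robot.
- ring (a joint): graduated white ring, 146 mm across, top 39 mm high. Value = reading at the index, rad (60 deg = 1.047); grows as the ring turns anticlockwise seen from above; range -0.7 to 2.2. Scale: wide red line = 0; clockwise from it a short black line each 10 deg, a long one each 30, up to 120. Friction (0.12 N m, about 2.5 N on the post) holds it where it is left.
- post_mid (a point): blue upright thumb post on the ring: round, 14 mm thick, from 40 to 78 mm high, its axis 52 mm from the ring's axis; its foot is a steel collar 18 mm across up to 42 mm high. This point is on the post's axis at 60 mm. At reading 0 the post is in the mount's -y direction from the axis; at 60 it is 60 degrees anticlockwise from there.
- window_mid (a point): dark glass polariser window in the middle of the ring, 63 mm across, top 40 mm high, inside a dark rim (72 mm outside, top 42 mm high). This point is the middle of its top. It must not be touched.
- contact: fixed stand of the spring contact, grey base 150 x 56 x 12 mm lying flat on the mat; origin at the mat surface under its middle, z up. The leaf is clamped in a black block at the +x end (52 mm high) and its free end points to -x (to the robot at yaw 0).
- leaf (a joint): the spring contact: a level steel leaf 18 mm wide, clamped at one end, lying 43 mm above the mat; its free length is 100 mm. The value is the angle by which the leaf is pressed down (rad): 0 at rest, 0.13 on its brass stop. It springs back by itself. The free end takes about 1 N to start and 4.5 N to reach the stop.
- leaf_tip (a point): middle of the top of the round green press pad near the leaf's free end: 24 mm across, its top 49 mm above the mat at rest and about 38 mm on the stop (11 mm of travel).
- reagent_amber_1: amber reagent bottle, 48 mm across, 98 mm high, standing or lying loose on the mat; a bystander. Origin at the centre of its underside.
- petri_1: petri dish with pink contents, 62 mm across, 15 mm high, standing or lying loose on the mat; a bystander. Origin at the centre of its underside.
- tape_1: roll of tape, 95 mm across, 25 mm high, standing or lying loose on the mat; a bystander. Origin at the centre of its underside.
- calculator: black calculator, 118 x 68 x 14 mm, standing or lying loose on the mat; a bystander. Origin at the centre of its underside.
- timer: white timer, 66 x 62 x 18 mm, standing or lying loose on the mat; a bystander. Origin at the centre of its underside.

How it is judged (in metres and radians):
On the way, in this order (a step that is already met when the one before it is completed fails the run):
1. the ring is set: the scale reads 60 degrees, within 5, and the ring has come to rest (value of joint ring between 0.96 and 1.134 rad and velocity of joint ring between -0.05 and 0.05 rad/s), for 0.4 s.
2. with the ring so set, the leaf is pressed down onto its stop (0.115 rad or more of 0.13) (value of joint ring between 0.96 and 1.134 rad and value of joint leaf above 0.115 rad), for 0.1 s.
At the end, for the whole second after the job is handed in: The scale reads 60 degrees within 5 degrees (half a small division), the leaf has sprung back up (under 0.02 rad), and the amber bottle, petri dish, tape, calculator and timer are within 30 mm of where they were (value of joint ring between 0.96 and 1.134 rad and value of joint leaf below 0.02 rad and distance of each of reagent_amber_1, petri_1, tape_1, calculator, timer from where it was at the start of the episode below 0.03 m); the robot touches nothing.
It fails at once if the polariser window is touched (over 1 N) (contact force between anything else and window above 1 N).
It fails at once if a bystander is moved by more than 30 mm or the amber bottle is tipped over (distance of any of reagent_amber_1, petri_1, tape_1, calculator, timer from where it was at the start of the episode above 0.03 m or angle between reagent_amber_1's own z axis and vertical above 0.5 rad).
It also fails if it takes over 43 s, if anything falls off the work surface, if the arm or the gripper's body presses on something with over 40 N, if the wrist force passes 120 N, or if a joint passes its speed limit or range.

### The arm

A 6-joint arm with a two-finger parallel gripper is mounted at the origin on a cart in front of the work surface, level with it; the furniture and walls round the work are solid. World frame = base frame: x ahead of the robot, y to its left, z up, the work surface at z = 0. Lengths are in mm, angles in rad, forces in N, time in s.
With the tool pointing down it reaches from about 300 to 775 mm from the base axis. Payload 14.6 kg.
Tool frame: the origin (TCP) lies midway between the tips of the shut fingers; the grasp point (between the pads) lies 19 mm behind it (bot.grip_point_offset is the distance from the TCP to the grasp point, in mm); z points along the fingers, y is the line along which they close (so a half turn about z gives the same grasp; the last joint's range is limited). The gripper opens to 85 mm and grips with 20 to 120 N. Pads are 22 mm wide; open, the fingers measure 114 mm over their backs; the gripper's body (76 mm by 85 mm) begins 54 mm behind the grasp point. The pads swing forward as they close: fully open they stand 13 mm farther back than shut.
Start: joints at [1.187, 0.3, 1.521, -0, 1.321, -0.067], TCP at [171.337, 522.621, 231.281] pointing down, gripper open.
Joint ranges: [-3.03, 3.03], [-0.79, 2.21], [0.23, 2.52], [-1.04, 4.18], [0, 3.07], [-2.55, 2.55]. Speed limits (rad/s): [2.22, 2.22, 2.57, 3.14, 3.14, 3.14].

### API

Orientations are given as a unit quaternion [w, x, y, z].
In Python, from rig import bot gives the robot as it stands.
- The arm moves only by the tool apply_moves, never from a script. Its argument "increments" is a list of rows, each an object of numbers: "grip": the finger opening in cm, from 0 to 8.54; "tx", "ty", "tz": the shift along the tool's x, y, z in cm; "turn": the turn about the tool's z in degrees. In form: [{"grip": .., "tx": .., "ty": .., "tz": .., "turn": ..}, ...]. A call has 1 to 8 rows; each row shifts and turns the commanded pose from where the row before left it, along the tool's axes as they then stand; what a row does not reach is not made up. A row lasts 1/12 s, in which the tool goes at most 41.7 mm and 7.16 degrees, less where a joint would pass 70% of its speed; a pose out of reach is approached as far as the arm can. A call with a gripper value outside its range is refused whole. The fingers move at their own pace and stop on an object; "squeeze" is the grip in N (left out, the last holds). Time passes only in rows, so rows that do not move let the fingers close. It gives the time, the measured TCP pose, the force, the opening and the grip force at its end, in the units of the state.
- bot.state(): the state, without advancing time (a new reading comes with each control period).
- bot.grab_frame(name): name is "side" or "top" or "wrist"; returns a dict with "frame" (480x640x3 uint8, blue, green, red), "z_map" (480x640 float32, mm along the optical axis (not along the pixel's ray), 0 where there is no reading), "camera_matrix" (3x3 intrinsics, pixels), "R" (3x3) and "t" (3): a world point X has camera coordinates R X + t. Camera axes: x right, y down, z forward; pixel columns grow to the right and rows downward; lengths in mm; the calibration is good to about 2 mm. A picture is of the moment at which its call begins.
- bot.close_job(): hands the job in; it is judged then, once.
Trained networks look in the newest picture that a camera, given by its name, has taken for a name from the list of things; names that differ only in an ending like _2 or _b are one class to them, and where a whole thing is asked for, a point or a joint stands for the part that bears it (a point fixed in the world has none). Each returns a list of dicts, best first, with "conf" (0 to 1); they miss things now and then, are a little off and sometimes report something else, mostly with a low value. They report only what shows in the picture. A call takes as long as a camera call.
- bot.search_frame(camera, target): "xy" ([column, row] as shares, 0 to 1, of the picture: columns of its width, rows of its height, amid what is visible of it).
- bot.tip_of(camera, target): "xy" ([column, row] as shares, 0 to 1, of the picture: columns of its width, rows of its height: a listed point, or the origin of a listed thing).
The state is a dict: "t": time; "q": joint angles; "qd": joint speeds; "joint_torque": joint torques, N m; "tool_pos": TCP position; "orientation": TCP orientation; "ft_force": force on the tool from outside, world axes, zero at the start; "torque": the same for the moment, N m; "finger_gap": finger opening in mm; "grasp_force": force on a finger pad.
Only numpy, scipy, OpenCV 4.12 (cv2) and the standard library are available. Lean on these libraries where they do the work, as an engineer would, in place of code of your own. Each camera call takes 0.05 s, during which the arm holds its last target. There are 200 camera calls.

## Working session

There is one attempt and no reset: what is moved stays moved. The work goes in short steps, Python scripts to look and compute and a tool call to move; the robot and the scene stay as the last step left them, time stands still between calls to the robot, and variables do not carry over. Pictures are saved under pics/ and viewed, at most 10 in all, crops included, and the job is handed in when it is done.

Besides the shell and the picture viewer there is one more tool, called as a command line: name --argument value ..., lists and objects as JSON in quotes. apply_moves: Moves the arm, as the interface text tells. Its arguments: {"type":"object","properties":{"increments":{"type":"array","items":{"type":"object","properties":{"grip":{"type":"number"},"tx":{"type":"number"},"ty":{"type":"number"},"tz":{"type":"number"},"turn":{"type":"number"}}}},"squeeze":{"type":"number"}},"required":["increments"]}

```bash
mkdir -p pics
cat > h.py <<'E'
from rig import bot
import numpy as np, cv2
def px2w(f,u,v,z=None):
    K=f["camera_matrix"];R=np.array(f["R"]);t=np.array(f["t"])
    d=np.linalg.inv(K)@np.array([u,v,1.])
    if z is None:
        zc=f["z_map"][int(v),int(u)]; return R.T@(d*zc-t)
    c=-R.T@t; r=R.T@d
    return c+r*(z-c[2])/r[2]
E
python3 - <<'E'
from h import *
Z=dict(polariser=20,post_mid=60,window_mid=40,contact=0,leaf_tip=49,reagent_amber_1=0,petri_1=0,tape_1=0,calculator=0,timer=0)
ims=[]
for c in ["top","side"]:
    f=bot.grab_frame(c); im=f["frame"].copy()
    for n in Z:
        r=bot.tip_of(c,n)[:2]
        for k in r:
            u,v=k["xy"][0]*640,k["xy"][1]*480
            print(c,n,round(k["conf"],2),int(u),int(v),px2w(f,u,v,Z[n] if n!="polariser" else 0).round(0))
    cv2.imwrite(f"pics/{c}1.png",im)
s=bot.state();print(s)
E
```

```text
top polariser 0.84 366 218 [ 556. -161.    0.]
top polariser 0.37 190 280 [395. 278.   0.]
top post_mid 0.78 388 195 [ 598. -211.   60.]
top window_mid 0.57 370 213 [ 559. -169.   40.]
top window_mid 0.55 280 235 [502.  54.  40.]
top contact 0.83 280 237 [503.  56.   0.]
top leaf_tip 0.8 268 252 [457.  81.  49.]
top leaf_tip 0.61 445 279 [ 392. -346.   49.]
top reagent_amber_1 0.71 260 294 [360. 103.   0.]
top reagent_amber_1 0.69 224 163 [701. 206.   0.]
top petri_1 0.84 448 224 [ 540. -368.    0.]
top tape_1 0.69 449 281 [ 395. -364.    0.]
top calculator 0.72 259 292 [365. 107.   0.]
top calculator 0.32 270 255 [459.  80.   0.]
top timer 0.88 192 277 [402. 274.   0.]
top timer 0.44 221 165 [695. 213.   0.]
side polariser 0.82 358 263 [ 554. -174.    0.]
side post_mid 0.93 381 243 [ 587. -209.   60.]
side window_mid 0.9 357 249 [ 552. -174.   40.]
side contact 0.9 279 224 [507.  71.   0.]
side leaf_tip 0.69 263 215 [461.  67.  49.]
side leaf_tip 0.53 214 244 [310.  32.  49.]
side reagent_amber_1 0.71 308 183 [695. 201.   0.]
side petri_1 0.7 424 316 [ 543. -381.    0.]
side petri_1
[... 201 characters left out ...]
256.   0.]
{'t': 1.1, 'q': array([ 1.18742208e+00,  2.99905646e-01,  1.52097019e+00,  2.46382436e-05,
        1.32067719e+00, -6.66044983e-02]), 'qd': array([ 0.00063792,  0.00167379, -0.00118575, -0.00078344, -0.00098984,
       -0.00149887]), 'joint_torque': array([-3.16313664e-03, -5.43347669e+01, -3.61976945e+01, -2.83848758e-04,
        6.14858927e-04,  2.08097092e-06]), 'tool_pos': array([171.32689697, 522.64336222, 231.29010632]), 'orientation': array([-7.21413310e-06,  1.57726514e-01,  9.87482833e-01,  2.19794875e-05]), 'ft_force': array([-0.50284463,  1.07929131, -0.65745392]), 'torque': array([0.01812134, 0.02772439, 0.01673928]), 'grasp_force': 0.0, 'finger_gap': 85.4669527250301}
```

View pics/top1.png

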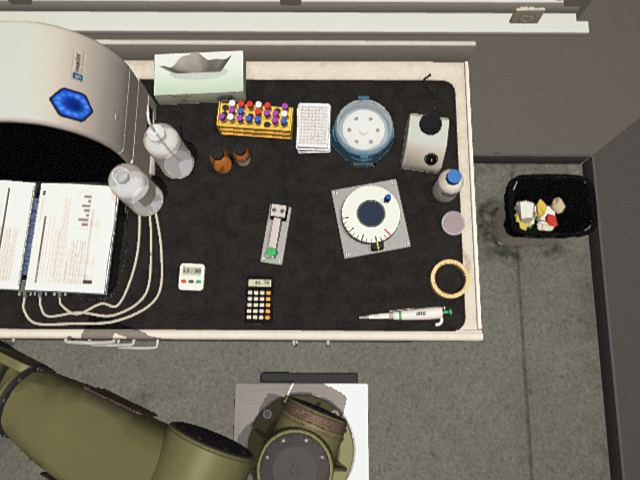

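View pics/side1.png

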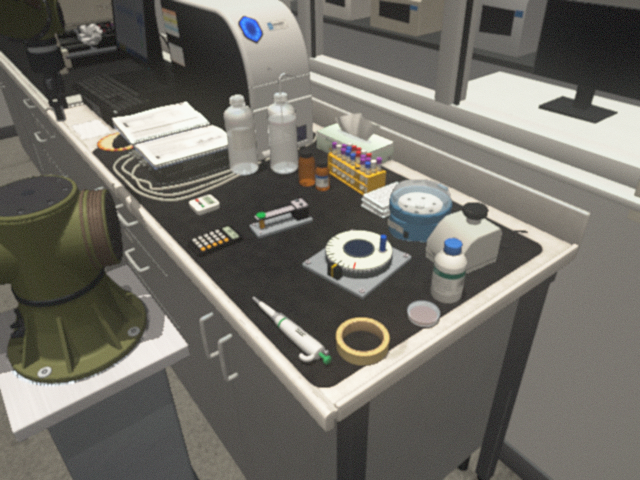

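The top view shows the polariser mount with its axis at (371,214), index at (377,245), post at (388,198) and red line at about (388,235), so the reading is near 30°. The side view agrees, and the contact's green pad is at (270,252) in the top view. I'm moving the arm over the mount.

apply_moves --increments '[{"tx": -2.7,"ty": -2.5},{"tx": -2.7,"ty": -2.5},{"tx": -2.7,"ty": -2.5},{"tx": -2.7,"ty": -2.5},{"tx": -2.7,"ty": -2.5},{"tx": -2.7,"ty": -2.5},{"tx": -2.7,"ty": -2.5},{"tx": -2.7,"ty": -2.5}]'

```text
schema error: expected keys grip, tx, ty, tz, turn
```

apply_moves --increments '[{"tx": -2.7,"ty": -2.5},{"tx": -2.7,"ty": -2.5},{"tx": -2.7,"ty": -2.5},{"tx": -2.7,"ty": -2.5},{"tx": -2.7,"ty": -2.5},{"tx": -2.7,"ty": -2.5},{"tx": -2.7,"ty": -2.5},{"tx": -2.7,"ty": -2.5}]'

```text
schema error: expected keys grip, tx, ty, tz, turn
```

apply_moves --increments '[{"tx": -2.7,"ty": -2.5,"turn": 3.5},{"tx": -2.7,"ty": -2.5,"turn": 3.5},{"tx": -2.7,"ty": -2.5,"turn": 3.5},{"tx": -2.7,"ty": -2.5,"turn": 3.5},{"turn": 4},{"turn": 4,"grip": 5},{"grip": 5}]'

```text
schema error: expected keys grip, tx, ty, tz, turn
```

Run:
```python
from h import *
from scipy.spatial.transform import Rotation as Ro
s=bot.state();q=s["orientation"];M=Ro.from_quat([*q[1:],q[0]]).as_matrix()
print(s["t"],s["tool_pos"].round(1),"xaxis",M[:,0].round(3),"yaxis",M[:,1].round(3),s["q"].round(2),s["finger_gap"])
for c in ["wrist","top","side"]:
    f=bot.grab_frame(c); cv2.imwrite(f"pics/{c}2.png",f["frame"])
    for n,z in dict(post_mid=60,window_mid=40,polariser=0,leaf_tip=49).items():
        for k in bot.tip_of(c,n)[:1]:
            u,v=k["xy"][0]*640,k["xy"][1]*480
            print(c,n,round(k["conf"],2),int(u),int(v),px2w(f,u,v,z).round(1))
    if c=="wrist": np.savez("w2.npz",**{k:np.array(f[k]) for k in f})
```

```text
1.1 [171.3 522.6 231.3] xaxis [-0.95   0.312  0.   ] yaxis [0.312 0.95  0.   ] [ 1.19  0.3   1.52  0.    1.32 -0.07] 85.4669527250301
top post_mid 0.64 386 196 [ 595.3 -206.    60. ]
top window_mid 0.97 372 215 [ 553.7 -174.2   40. ]
top polariser 0.7 369 219 [ 553.3 -169.1    0. ]
top leaf_tip 0.76 269 250 [462.   78.2  49. ]
side post_mid 0.75 379 242 [ 584.5 -205.1   60. ]
side window_mid 0.63 360 249 [ 556.  -176.2   40. ]
side polariser 0.71 358 260 [ 562.9 -165.6    0. ]
side leaf_tip 0.76 263 211 [470.4  82.4  49. ]
```

View pics/wrist2.png

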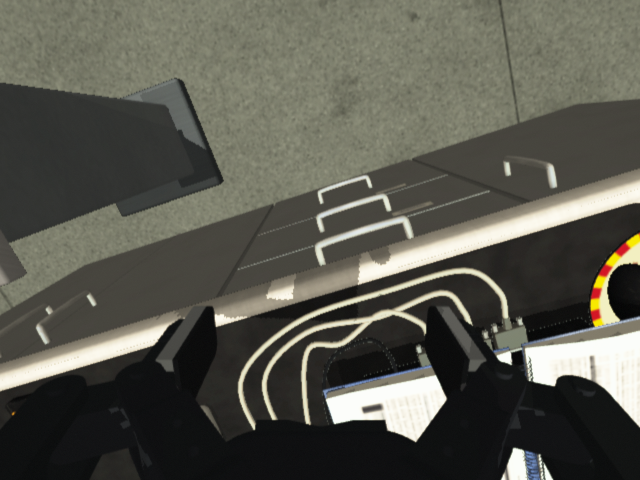

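The wrist picture still shows the start place, because every row must give all five keys. Sending the moves again in full.

apply_moves --increments '[{"tx": -2.7,"ty": -2.5,"tz": 0,"turn": 0,"grip": 8.5},{"tx": -2.7,"ty": -2.5,"tz": 0,"turn": 0,"grip": 8.5},{"tx": -2.7,"ty": -2.5,"tz": 0,"turn": 0,"grip": 8.5},{"tx": -2.7,"ty": -2.5,"tz": 0,"turn": 0,"grip": 8.5},{"tx": -2.7,"ty": -2.5,"tz": 0,"turn": 0,"grip": 8.5},{"tx": -2.7,"ty": -2.5,"tz": 0,"turn": 0,"grip": 8.5},{"tx": -2.7,"ty": -2.5,"tz": 0,"turn": 0,"grip": 8.5},{"tx": -2.7,"ty": -2.5,"tz": 0,"turn": 0,"grip": 8.5}]'

```text
t: 2.52
tool_pos: [314.7, 263.7, 231.5]
orientation: [0.0, 0.158, 0.988, 0.0]
ft_force: [0.5, 0.5, -0.1]
finger_gap: 84.8
grasp_force: 0.0
```

apply_moves --increments '[{"tx": -2.7,"ty": -2.5,"tz": 0,"turn": 0,"grip": 8.5},{"tx": -2.7,"ty": -2.5,"tz": 0,"turn": 0,"grip": 8.5},{"tx": -2.7,"ty": -2.5,"tz": 0,"turn": 0,"grip": 8.5},{"tx": -2.7,"ty": -2.5,"tz": 0,"turn": 0,"grip": 8.5},{"tx": -2.7,"ty": -2.5,"tz": 0,"turn": 0,"grip": 8.5},{"tx": -2.7,"ty": -2.5,"tz": 0,"turn": 0,"grip": 8.5},{"tx": -2.7,"ty": -2.5,"tz": 0,"turn": 0,"grip": 8.5},{"tx": -2.7,"ty": -2.5,"tz": 0,"turn": 0,"grip": 8.5}]'

```text
t: 3.18
tool_pos: [457.8, 6.1, 231.5]
orientation: [0.0, 0.158, 0.987, 0.0]
ft_force: [0.2, 1.1, 0.1]
finger_gap: 85.1
grasp_force: 0.0
```

apply_moves --increments '[{"tx": -2.7,"ty": -2.5,"tz": 0,"turn": 0,"grip": 6},{"tx": -2.7,"ty": -2.5,"tz": 0,"turn": 0,"grip": 6},{"tx": -2.7,"ty": -2.5,"tz": 0,"turn": 0,"grip": 6},{"tx": -2.7,"ty": -2.5,"tz": 0,"turn": 0,"grip": 5},{"tx": -2.7,"ty": -2.5,"tz": 0,"turn": 0,"grip": 5},{"tx": 0,"ty": 0,"tz": 0,"turn": 7,"grip": 5},{"tx": 0,"ty": 0,"tz": 0,"turn": 7,"grip": 5},{"tx": 0,"ty": 0,"tz": 0,"turn": 7,"grip": 5}]'

```text
t: 3.85
tool_pos: [546.6, -153.5, 230.8]
orientation: [-0.0, 0.338, 0.941, 0.0]
ft_force: [0.2, 0.8, -0.9]
finger_gap: 50.2
grasp_force: 0.0
```

```bash
cat > look.py <<'E'
from h import *
from scipy.spatial.transform import Rotation as Ro
import sys
s=bot.state();q=s["orientation"];M=Ro.from_quat([*q[1:],q[0]]).as_matrix()
print(s["t"],s["tool_pos"].round(1),"xaxis",M[:,0].round(3),"yaxis",M[:,1].round(3),s["q"].round(2),s["finger_gap"],s["ft_force"].round(1))
for c in sys.argv[2:]:
    f=bot.grab_frame(c); cv2.imwrite(f"pics/{c}{sys.argv[1]}.png",f["frame"])
    np.savez(f"{c}{sys.argv[1]}.npz",**{k:np.array(f[k]) for k in f})
    for n,z in dict(post_mid=60,window_mid=40,polariser=0,leaf_tip=49).items():
        for k in bot.tip_of(c,n)[:1]:
            u,v=k["xy"][0]*640,k["xy"][1]*480
            print(c,n,round(k["conf"],2),int(u),int(v),px2w(f,u,v,z).round(1))
E
python3 look.py 3 wrist
```

```text
3.85 [ 546.6 -153.5  230.8] xaxis [-0.771  0.637  0.001] yaxis [ 0.637  0.771 -0.   ] [-0.34  0.34  1.47  0.    1.33 -1.22] 50.22967484207705 [ 0.2  0.8 -0.9]
wrist post_mid 0.71 313 288 [ 595.6 -203.3   60. ]
wrist window_mid 0.66 319 231 [ 561.1 -167.4   40. ]
wrist polariser 0.63 318 219 [ 558.4 -166.9    0. ]
```

View pics/wrist3.png

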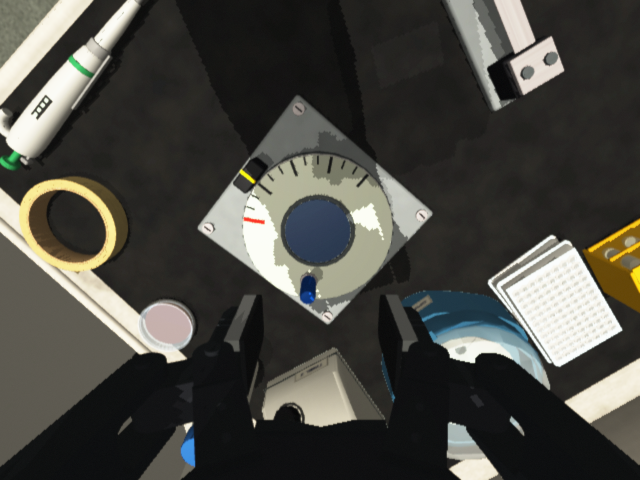

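The wrist picture shows the mount: window at (318,230), red line at (254,220), yellow index at (247,176) and blue post at (309,289). Next I'll segment these by colour to get their angles.

```bash
cat > ang.py <<'E'
from h import *
import sys
f=np.load(sys.argv[1]); f={k:f[k] for k in f}
hsv=cv2.cvtColor(f["frame"],cv2.COLOR_BGR2HSV)
def seg(lo,hi,near,rad,z):
    m=cv2.inRange(hsv,lo,hi); n,l,st,ce=cv2.connectedComponentsWithStats(m)
    c=[(st[i,4],i) for i in range(1,n) if np.hypot(*(ce[i]-near))<rad and st[i,4]>8]
    if not c: return None
    i=max(c)[1]; print(st[i],ce[i].round(1)); return px2w(f,*ce[i],z)
near=np.array([float(sys.argv[2]),float(sys.argv[3])])
W=seg((100,40,20),(125,200,110),near,30,40)
R=seg((0,110,90),(8,255,255),near,90,39)
Y=seg((22,140,120),(34,255,255),near,110,41)
B=seg((108,150,90),(125,255,255),near,100,60)
C=W[:2]; a=lambda P:np.degrees(np.arctan2(*(P[:2]-C)[::-1]))
for n,P in zip("WRYB",(W,R,Y,B)):
    if P is not None: print(n,P.round(1),a(P).round(1),np.hypot(*(P[:2]-C)).round(1))
if R is not None and Y is not None: print("reading",(a(R)-a(Y))%360)
if B is not None and Y is not None: print("reading by post",(a(B)-a(Y)-90)%360)
E
python3 ang.py wrist3.npz 318 230
```

```text
[ 285  199   66   64 3282] [317.3 230.6]
[244 217  21   7  74] [253.9 220.2]
[240 169  15  15  81] [246.9 176.1]
[300 291  15  12 136] [307.2 296.7]
W [ 558.9 -167.9   40. ] 0.0 0.0
R [ 512.9 -208.1   39. ] -138.9 61.1
Y [ 478.2 -184.2   41. ] -168.6 82.3
B [ 598.9 -213.4   60. ] -48.6 60.6
reading 29.67933304761189
reading by post 29.963609705413518
```

Run:
```python
from h import *
for c in ["wrist3.npz"]:
    f=np.load(c);f={k:f[k] for k in f}
    v,u=np.mgrid[0:480:4,0:640:4];v=v.ravel();u=u.ravel()
    z=f["z_map"][v,u];m=z>0
    K=f["camera_matrix"];P=np.linalg.inv(K)@np.vstack([u,v,np.ones(len(u))])*z
    X=((P.T-f["t"])@f["R"])[m]
    d=np.hypot(X[:,0]-600,X[:,1]+195)
    for r in (70,100,130,160):
        s=X[(d<r)&(X[:,2]>70)&(d>r-30)&(X[:,2]<190)];
        print(r,len(s), s[np.argsort(-s[:,2])][:6].round(0).tolist())
```

```text
70 0 []
100 0 []
130 69 [[712.0, -133.0, 102.0], [711.0, -131.0, 99.0], [710.0, -138.0, 99.0], [713.0, -136.0, 99.0], [709.0, -133.0, 99.0], [708.0, -129.0, 99.0]]
160 145 [[614.0, -353.0, 125.0], [719.0, -126.0, 106.0], [716.0, -132.0, 105.0], [718.0, -129.0, 105.0], [720.0, -122.0, 104.0], [716.0, -127.0, 103.0]]
```

apply_moves --increments '[{"tx": -3.5,"ty": -0.6,"tz": 0,"turn": 5,"grip": 5},{"tx": -3.3,"ty": 0,"tz": 0,"turn": 0,"grip": 5},{"tx": 0,"ty": 0,"tz": 0,"turn": 0,"grip": 5}]'

```text
t: 4.35
tool_pos: [595.5, -205.5, 230.0]
orientation: [-0.0, 0.375, 0.927, -0.0]
ft_force: [-1.2, 0.4, -0.7]
finger_gap: 50.3
grasp_force: 0.0
```

```bash
python3 look.py 4 wrist
```

```text
4.35 [ 595.5 -205.5  230. ] xaxis [-0.718  0.696  0.   ] yaxis [ 0.696  0.718 -0.001] [-0.39  0.48  1.27 -0.    1.39 -1.19] 50.27755519308295 [-1.2  0.4 -0.7]
wrist post_mid 0.62 319 217 [ 595.3 -207.1   60. ]
wrist window_mid 0.6 322 157 [ 560.8 -169.6   40. ]
wrist polariser 0.74 322 151 [ 559.3 -168.2    0. ]
```

apply_moves --increments '[{"tx": 0,"ty": -0.25,"tz": 3.5,"turn": 0,"grip": 5},{"tx": 0,"ty": 0,"tz": 3.5,"turn": 0,"grip": 5},{"tx": 0,"ty": 0,"tz": 3.5,"turn": 0,"grip": 5},{"tx": 0,"ty": 0,"tz": 3.5,"turn": 0,"grip": 5},{"tx": 0,"ty": 0,"tz": 2.5,"turn": 0,"grip": 5},{"tx": 0,"ty": 0,"tz": 1.2,"turn": 0,"grip": 5},{"tx": 0,"ty": 0,"tz": 0,"turn": 0,"grip": 5}]'

```text
t: 5.18
tool_pos: [590.7, -203.5, 52.3]
orientation: [-0.002, 0.375, 0.927, 0.0]
ft_force: [-0.8, 1.0, 0.4]
finger_gap: 49.9
grasp_force: 0.0
```

apply_moves --increments '[{"tx": 0,"ty": 0,"tz": 0,"turn": 0,"grip": 3.5},{"tx": 0,"ty": 0,"tz": 0,"turn": 0,"grip": 2.5},{"tx": 0,"ty": 0,"tz": 0,"turn": 0,"grip": 1.7},{"tx": 0,"ty": 0,"tz": 0,"turn": 0,"grip": 1.3},{"tx": 0,"ty": 0,"tz": 0,"turn": 0,"grip": 1.2},{"tx": 0,"ty": 0,"tz": 0,"turn": 0,"grip": 1.2}]' --squeeze 20

```text
t: 5.68
tool_pos: [592.7, -204.9, 56.3]
orientation: [0.002, 0.376, 0.927, -0.0]
ft_force: [-1.0, -0.9, 7.2]
finger_gap: 12.9
grasp_force: 19.6
```

```bash
python3 look.py 5 wrist
```

```text
5.6833 [ 592.7 -204.9   56.3] xaxis [-0.718  0.697 -0.003] yaxis [0.697 0.718 0.001] [-0.39  0.65  1.44 -0.    1.05 -1.19] 12.855029891545842 [-1.  -0.9  7.2]
wrist post_mid 0.91 321 321 [ 595.5 -206.9   60. ]
wrist window_mid 0.68 328 191 [ 559.4 -167.9   40. ]
wrist polariser 0.77 325 177 [ 558.7 -168.4    0. ]
```

View pics/wrist5.png

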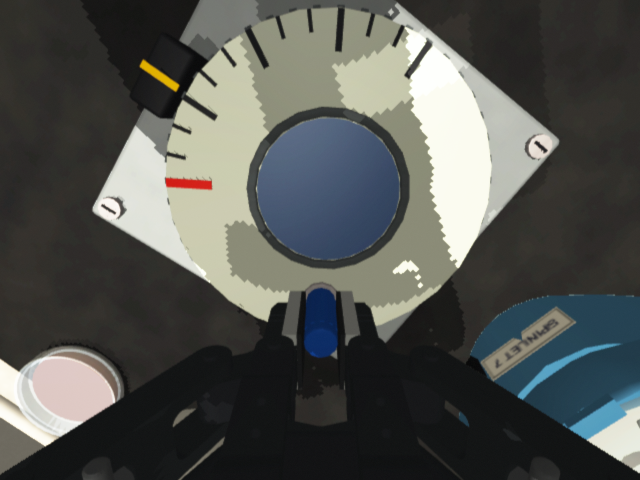

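The fingers hold the blue post at (320,320), between pads and clear of the window. Now I'll turn it along the arc.

apply_moves --increments '[{"tx": -0.01,"ty": 0.34,"tz": 0,"turn": -3.8,"grip": 1.2},{"tx": -0.01,"ty": 0.34,"tz": 0,"turn": -3.8,"grip": 1.2},{"tx": -0.01,"ty": 0.34,"tz": 0,"turn": -3.8,"grip": 1.2},{"tx": -0.01,"ty": 0.34,"tz": 0,"turn": -3.8,"grip": 1.2},{"tx": -0.01,"ty": 0.34,"tz": 0,"turn": -3.8,"grip": 1.2},{"tx": -0.01,"ty": 0.34,"tz": 0,"turn": -3.8,"grip": 1.2},{"tx": -0.01,"ty": 0.34,"tz": 0,"turn": -3.8,"grip": 1.2},{"tx": -0.01,"ty": 0.34,"tz": 0,"turn": -3.8,"grip": 1.2}]'

```text
t: 6.6
tool_pos: [606.9, -182.5, 56.3]
orientation: [0.001, 0.118, 0.993, -0.001]
ft_force: [-5.0, -3.6, 9.8]
finger_gap: 13.0
grasp_force: 19.8
```

apply_moves --increments '[{"tx": 0,"ty": 0,"tz": 0,"turn": 0,"grip": 1.2},{"tx": 0,"ty": 0,"tz": 0,"turn": 0,"grip": 1.2},{"tx": 0,"ty": 0,"tz": 0,"turn": 0,"grip": 1.2},{"tx": 0,"ty": 0,"tz": 0,"turn": 0,"grip": 1.2}]'

```text
t: 6.93
tool_pos: [607.0, -182.1, 56.4]
orientation: [0.001, 0.12, 0.993, -0.0]
ft_force: [-2.9, 0.4, 8.5]
finger_gap: 12.9
grasp_force: 19.7
```

```bash
python3 look.py 6 wrist; python3 ang.py wrist6.npz 328 191
```

```text
6.9333 [ 607.  -182.1   56.4] xaxis [-0.971  0.237 -0.003] yaxis [ 0.237  0.971 -0.   ] [-0.35  0.66  1.42 -0.    1.06 -1.68] 12.870340674245762 [-2.9  0.4  8.5]
wrist post_mid 0.67 321 320 [ 609.9 -182.4   60. ]
wrist window_mid 0.73 325 192 [ 559.6 -168.3   40. ]
wrist polariser 0.89 320 177 [ 558.6 -170.3    0. ]
[ 258  154  139  106 7782] [337.1 216.2]
W [ 571.4 -165.8   40. ] 0.0 0.0
```

View pics/wrist6.png

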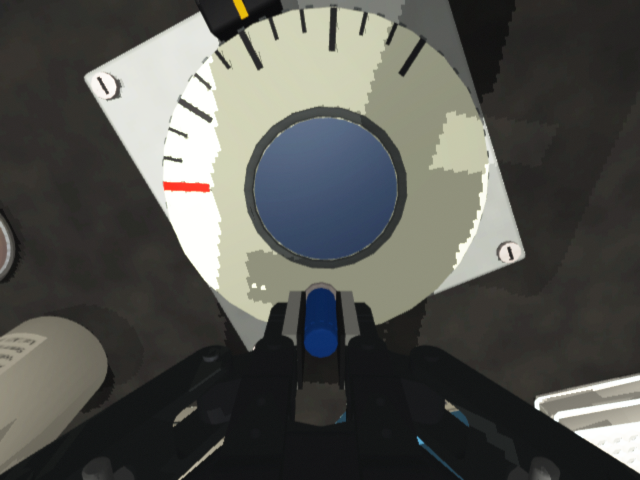

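The 60° line at (250,52) is almost under the yellow index at (240,8). I'll compute the reading from the red line and the known axis and index.

```bash
cat > rd.py <<'E'
from h import *
import sys
f=np.load(sys.argv[1]);f={k:f[k] for k in f}
C=np.array([559,-168.2])
for a in sys.argv[2:]:
    u,v,z=map(float,a.split(","));P=px2w(f,u,v,z);d=P[:2]-C
    print(a,P.round(1),np.degrees(np.arctan2(d[1],d[0])).round(1))
E
python3 rd.py wrist6.npz 326,187,40 187,187,39 240,8,41 251,52,39 333,29,39 195,110,39; python3 rd.py wrist5.npz 328,187,40 189,184,39 159,76,41 257,47,39 320,320,68; python3 rd.py wrist6.npz 320,322,68
```

```text
326,187,40 [ 557.5 -167.6   40. ] 158.0
187,187,39 [ 543.1 -227.1   39. ] -105.1
240,8,41 [ 483.7 -183.3   41. ] -168.6
251,52,39 [ 498.6 -184.    39. ] -165.4
333,29,39 [ 498.4 -150.7   39. ] 163.9
195,110,39 [ 513.7 -212.8   39. ] -135.4
328,187,40 [ 558.  -166.7   40. ] 123.7
189,184,39 [ 514.7 -209.7   39. ] -136.9
159,76,41 [ 479.1 -184.2   41. ] -168.7
257,47,39 [ 498.7 -148.6   39. ] 162.0
320,320,68 [ 591.  -203.6   68. ] -47.8
320,322,68 [ 605.8 -182.    68. ] -16.4
```

About 62°, so I'll back off 2°, release and rise.

apply_moves --increments '[{"tx": 0,"ty": -0.1,"tz": 0,"turn": 1,"grip": 1.2},{"tx": 0,"ty": -0.1,"tz": 0,"turn": 1,"grip": 1.2},{"tx": 0,"ty": 0,"tz": 0,"turn": 0,"grip": 1.2},{"tx": 0,"ty": 0,"tz": 0,"turn": 0,"grip": 1.2},{"tx": 0,"ty": 0,"tz": 0,"turn": 0,"grip": 3},{"tx": 0,"ty": 0,"tz": 0,"turn": 0,"grip": 4},{"tx": 0,"ty": 0,"tz": 0,"turn": 0,"grip": 4},{"tx": 0,"ty": 0,"tz": 0,"turn": 0,"grip": 4}]'

```text
t: 7.85
tool_pos: [605.9, -183.6, 54.4]
orientation: [0.0, 0.137, 0.991, -0.0]
ft_force: [-0.0, 0.3, -0.2]
finger_gap: 40.1
grasp_force: 0.0
```

apply_moves --increments '[{"tx": 0,"ty": 0,"tz": -2,"turn": 0,"grip": 4},{"tx": 0,"ty": 0,"tz": -3,"turn": 0,"grip": 4},{"tx": 0,"ty": 0,"tz": -3,"turn": 0,"grip": 4},{"tx": 0,"ty": 0,"tz": -3,"turn": 0,"grip": 4},{"tx": 0,"ty": 0,"tz": -2,"turn": 0,"grip": 4},{"tx": 0,"ty": 0,"tz": 0,"turn": 0,"grip": 2},{"tx": 0,"ty": 0,"tz": 0,"turn": 0,"grip": 0}]'

```text
t: 8.43
tool_pos: [606.1, -183.8, 185.2]
orientation: [0.001, 0.137, 0.991, -0.0]
ft_force: [0.5, 0.1, -1.4]
finger_gap: 16.3
grasp_force: 0.0
```

```bash
python3 look.py 7 wrist top side; python3 ang.py wrist7.npz 320 170
```

```text
8.4333 [ 606.1 -183.8  185.2] xaxis [-0.962  0.271 -0.002] yaxis [ 0.271  0.962 -0.   ] [-0.35  0.52  1.32  0.    1.3  -1.65] 16.290448479572966 [ 0.5  0.1 -1.4]
wrist post_mid 0.6 322 236 [ 611.2 -183.9   60. ]
wrist polariser 0.75 324 157 [ 558.7 -167.     0. ]
wrist leaf_tip 0.4 97 202 [ 539.8 -346.1   49. ]
top leaf_tip 0.65 270 251 [458.6  76.4  49. ]
side post_mid 0.83 379 234 [ 606.7 -182.8   60. ]
side window_mid 0.96 358 248 [ 555.8 -170.7   40. ]
side polariser 0.88 358 263 [ 554.6 -175.5    0. ]
side leaf_tip 0.62 262 213 [463.5  73.1  49. ]
[ 284  124   80   80 4568] [324.8 166.2]
[232 157  26   6 117] [244.4 159.4]
[311 233  19  17 228] [320.  240.7]
W [ 562.1 -168.1   40. ] 0.0 0.0
R [ 540.3 -227.1   39. ] -110.3 62.9
B [ 613.8 -186.5   60. ] -19.6 54.8
```

View pics/wrist7.png

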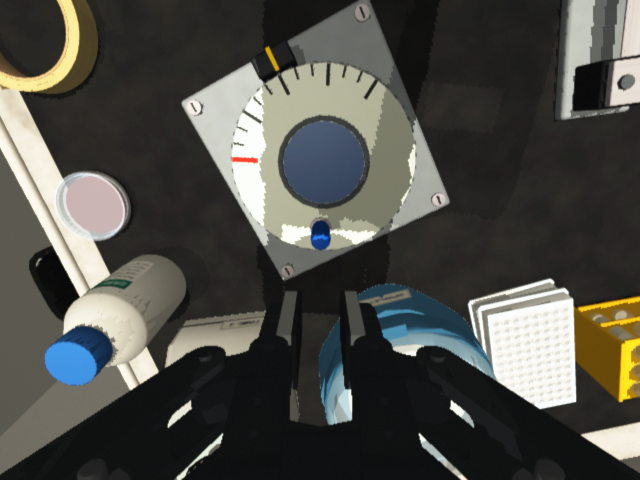

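The yellow index at (270,58) is in line with the second long line at (284,80), and red at (244,159) gives about 61°. The ring is set, so I'm moving to the spring contact with the fingers shut.

apply_moves --increments '[{"tx": 2.4,"ty": 2.6,"tz": 0,"turn": 0,"grip": 0},{"tx": 2.4,"ty": 2.6,"tz": 0,"turn": 0,"grip": 0},{"tx": 2.4,"ty": 2.6,"tz": 0,"turn": 0,"grip": 0},{"tx": 2.4,"ty": 2.6,"tz": 0,"turn": 0,"grip": 0},{"tx": 2.4,"ty": 2.6,"tz": 0,"turn": 0,"grip": 0},{"tx": 2.4,"ty": 2.6,"tz": 0,"turn": 0,"grip": 0},{"tx": 2.4,"ty": 2.6,"tz": 0,"turn": 0,"grip": 0},{"tx": 2.4,"ty": 2.6,"tz": 0,"turn": 0,"grip": 0}]'

```text
t: 9.85
tool_pos: [476.5, 69.9, 184.5]
orientation: [0.0, 0.137, 0.991, 0.0]
ft_force: [0.1, 0.2, -0.9]
finger_gap: 0.3
grasp_force: 0.0
```

apply_moves --increments '[{"tx": 0,"ty": 0,"tz": 0,"turn": 0,"grip": 0},{"tx": 0,"ty": 0,"tz": 0,"turn": 0,"grip": 0}]'

```text
t: 10.02
tool_pos: [477.2, 69.8, 184.7]
orientation: [0.0, 0.136, 0.991, 0.0]
ft_force: [0.0, -0.2, 0.1]
finger_gap: 0.3
grasp_force: 0.0
```

```bash
python3 look.py 8 wrist top
python3 - <<'E'
from h import *
for c in("wrist","top"):
    f=np.load(c+"8.npz");f={k:f[k] for k in f}
    m=cv2.inRange(cv2.cvtColor(f["frame"],cv2.COLOR_BGR2HSV),(45,110,50),(80,255,255))
    n,l,st,ce=cv2.connectedComponentsWithStats(m)
    for i in range(1,n):
        if st[i,4]>15: print(c,st[i],px2w(f,*ce[i],49).round(1))
E
```

```text
10.0167 [477.2  69.8 184.7] xaxis [-0.963  0.269 -0.001] yaxis [0.269 0.963 0.   ] [ 0.07  0.2   1.77 -0.    1.18 -1.23] 0.3128569760061102 [ 0.  -0.2  0.1]
wrist post_mid 0.69 98 431 [ 608.8 -181.4   60. ]
wrist window_mid 0.87 101 372 [ 560.5 -167.7   40. ]
wrist polariser 0.89 123 346 [ 560.  -167.4    0. ]
wrist leaf_tip 0.74 322 207 [461.9  75.7  49. ]
top post_mid 0.96 378 192 [ 606.7 -186.6   60. ]
top polariser 0.8 369 218 [ 553.9 -167.7    0. ]
wrist [516  42  17  13 175] [391.4 238.7  49. ]
wrist [308 190  30  29 672] [459.7  76.3  49. ]
top [443 309   9   6  35] [ 316.3 -348.3   49. ]
```

View pics/wrist8.png

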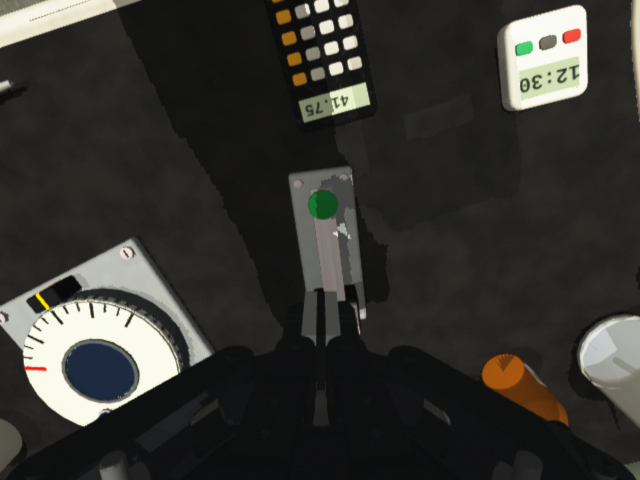

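The green pad is at (322,204) in the wrist picture, which gives about (460,76) in world. I'm moving above it and going down to just short of contact.

apply_moves --increments '[{"tx": 1.85,"ty": 0.15,"tz": 2,"turn": 0,"grip": 0},{"tx": 0,"ty": 0,"tz": 3.5,"turn": 0,"grip": 0},{"tx": 0,"ty": 0,"tz": 3.5,"turn": 0,"grip": 0},{"tx": 0,"ty": 0,"tz": 2.5,"turn": 0,"grip": 0},{"tx": 0,"ty": 0,"tz": 1.2,"turn": 0,"grip": 0},{"tx": 0,"ty": 0,"tz": 0,"turn": 0,"grip": 0},{"tx": 0,"ty": 0,"tz": 0,"turn": 0,"grip": 0}]'

```text
t: 11.1
tool_pos: [460.2, 75.0, 57.3]
orientation: [-0.0, 0.137, 0.991, -0.0]
ft_force: [0.3, 0.1, 0.5]
finger_gap: -0.1
grasp_force: 0.0
```

apply_moves --increments '[{"tx": 0,"ty": 0,"tz": 0.5,"turn": 0,"grip": 0},{"tx": 0,"ty": 0,"tz": 0.4,"turn": 0,"grip": 0},{"tx": 0,"ty": 0,"tz": 0.4,"turn": 0,"grip": 0},{"tx": 0,"ty": 0,"tz": 0.3,"turn": 0,"grip": 0},{"tx": 0,"ty": 0,"tz": 0,"turn": 0,"grip": 0},{"tx": 0,"ty": 0,"tz": 0,"turn": 0,"grip": 0}]'

```text
t: 11.6
tool_pos: [460.5, 75.1, 41.6]
orientation: [0.0, 0.137, 0.991, 0.0]
ft_force: [1.8, 0.6, 4.0]
finger_gap: -0.2
grasp_force: 1.7
```

apply_moves --increments '[{"tx": 0,"ty": 0,"tz": 0.2,"turn": 0,"grip": 0},{"tx": 0,"ty": 0,"tz": 0.2,"turn": 0,"grip": 0},{"tx": 0,"ty": 0,"tz": 0.1,"turn": 0,"grip": 0},{"tx": 0,"ty": 0,"tz": 0,"turn": 0,"grip": 0},{"tx": 0,"ty": 0,"tz": 0,"turn": 0,"grip": 0}]'

```text
t: 12.02
tool_pos: [460.8, 75.2, 37.2]
orientation: [0.001, 0.137, 0.991, 0.0]
ft_force: [-3.3, -1.0, 17.5]
finger_gap: -0.1
grasp_force: 8.5
```

17.5 N at z = 37 mm means the leaf is on its stop. I'll hold briefly, then lift clear.

apply_moves --increments '[{"tx": 0,"ty": 0,"tz": 0,"turn": 0,"grip": 0},{"tx": 0,"ty": 0,"tz": 0,"turn": 0,"grip": 0},{"tx": 0,"ty": 0,"tz": -0.8,"turn": 0,"grip": 0},{"tx": 0,"ty": 0,"tz": -1.5,"turn": 0,"grip": 0},{"tx": 0,"ty": 0,"tz": -3.5,"turn": 0,"grip": 0},{"tx": 0,"ty": 0,"tz": -3.5,"turn": 0,"grip": 0},{"tx": -2,"ty": 0,"tz": -3,"turn": 0,"grip": 0},{"tx": 0,"ty": 0,"tz": 0,"turn": 0,"grip": 0}]'

```text
t: 12.68
tool_pos: [482.9, 69.3, 164.8]
orientation: [0.004, 0.137, 0.991, 0.001]
ft_force: [1.0, 0.5, 0.9]
finger_gap: -0.1
grasp_force: 0.0
```

```bash
python3 look.py 9 wrist side
```

```text
12.6833 [482.9  69.3 164.8] xaxis [-0.962  0.272 -0.008] yaxis [0.272 0.962 0.003] [ 0.07  0.23  1.78 -0.    1.13 -1.23] -0.11361812752893093 [1.  0.5 0.9]
wrist post_mid 0.93 84 444 [ 609.3 -180.3   60. ]
wrist window_mid 0.92 84 380 [ 560.  -168.9   40. ]
wrist polariser 0.66 109 351 [ 558.9 -168.2    0. ]
wrist leaf_tip 0.65 322 200 [459.8  77.8  49. ]
side post_mid 0.66 381 231 [ 620.4 -175.9   60. ]
side window_mid 0.72 358 247 [ 556.8 -169.4   40. ]
side polariser 0.6 360 258 [ 569.3 -163.6    0. ]
side leaf_tip 0.68 264 211 [470.6  79.4  49. ]
```

View pics/wrist9.png

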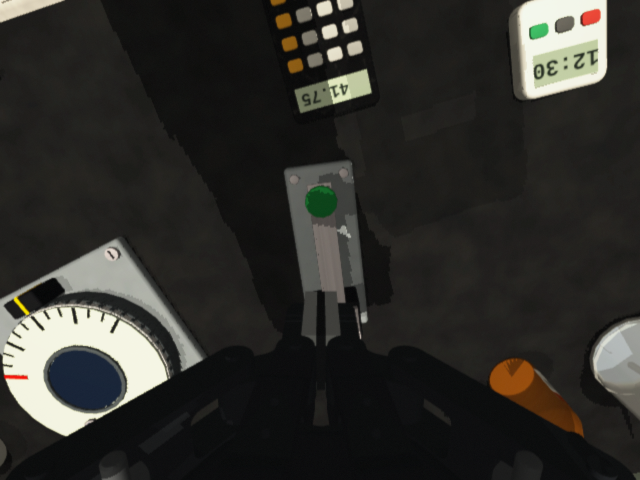

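The leaf is back up with the green pad at (321,201), the ring hasn't moved, and the robot touches nothing. Handing in.

```bash
python3 -c "
from rig import bot
print(bot.close_job())"
```

```text
the job is handed in; nothing more can be done
None
```

I set the ring to about 61° (from the wrist camera), pressed the contact onto its stop and let it spring back, and handed the job in at about 13 s; no verdict was returned.

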